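Load a well plate under the plate washer's wash head and start it

TASK

Load the plate washer: with your fingertips, push the white 96-well plate along the washer's deck, between the guide rails and under the low wash head, until its front edge is fully home and flat against the rear stop. Keep the plate flat on the deck: do not pick it up, tip it or knock it against the wash head. Then press the round start button down and let it go; leave the tubes, bottle and boxes around the washer where they are.

Things in the scene. Friction and masses are not known exactly. Their poses are not given: they have to be found in the camera images.
- washer: Plate washer, fixed: a flat white case 525 x 240 mm with a grey deck and a control housing at its far end. Origin on the bench under the lane's centre line; z up, x along the lane in the loading direction. All washer x, y, z given are in this frame. Deck: flat, slippery, top at z = 40 mm, x = -280 to 119, y = -110 to 110 mm. Housing: x = 119 to 237 mm, top at z = 112 mm.
- lane_mouth (a point): Point on the deck midway in the mouth of the guide rails (washer x = -60, y = 0, z = 40 mm); axes as the washer's. Rails: two steel strips 8 mm tall; their funnel is 131 mm wide inside here and narrows to 91 mm at washer x = -20 mm, from where the rails run straight to the rear stop, inner faces at y = -45.5 and +45.5 mm.
- lane_end (a point): Point on the deck in the middle of the foot of the rear stop's upright face (washer x = 100, y = 0, z = 40 mm); axes as the washer's. The stop is a steel strip 90 mm wide and 12 mm tall between the rails, beyond the wash head.
- head: Wash head, fixed: a low aluminium bridge across the lane on two pillars outside the rails. Axes as the washer's; origin on the deck under its middle (washer x = 60, y = 0, z = 40 mm). It covers 36 mm either way in x, 66 mm in y; its underside is 18.5 mm above the deck (4.1 mm above the plate), its top with cover and pipes at most 63 mm above the deck.
- plate: White 96-well plate, loose on the deck before the lane mouth, askew and off-centre. 127.8 mm long (its x), 85.5 wide (its y), 14.4 tall, 50 to 110 g. Origin: centre of its underside; its x points roughly in the loading direction. Home, its origin is at washer x = 36.1 mm, y = 0, its x along the washer's x; its back edge then stands out 52 mm before the wash head.
- start_top (a point): Centre of the top of the round start button, 28 mm across, on top of the control housing at washer x = 178, y = +55 mm; it is pressed straight down.
- start (a joint): Start button travel: 0 released, 0.006 m fully down (5 N, springs back); it counts as pressed beyond 0.004 m.
- vial: Small clear screw-cap tube, 13 mm across and 41 mm tall, standing loose on the deck beside the wash head. Origin: centre of its foot. To be left alone.
- rack: Orange tube rack with tubes, 200 mm (its x) x 100 mm, 61 mm tall with its tubes, loose on the bench beside the washer. Origin: centre of its underside. To be left alone.
- buffer: White bottle, 70 mm across, 150 mm tall, loose on the bench beside the washer's control housing. Origin: centre of its underside. To be left alone.
- cryobox: Closed yellow freezer box, 136 x 136 x 52 mm, loose on the bench. Origin: centre of its underside. To be left alone.
There are look-alikes about, which are no part of the job. There is more than one size of the plate; the job needs the smallest.

How it is judged:
By the outcome, as a careful person would: the job done as asked, in the order asked, and still so for the second after the job is handed in, with the robot touching nothing.
It also fails if it takes over 72 s, if anything falls off the work surface, if the arm or the gripper's body presses on something with over 40 N, if the wrist force passes 120 N, or if a joint passes its speed limit or range.

ROBOT

A 6-joint arm with a two-finger parallel gripper is mounted at the origin on the work surface. World frame = base frame: x ahead of the robot, y to its left, z up, the work surface at z = 0. Lengths are in m, angles in rad, forces in N, time in s.
With the tool pointing down it reaches from about 0.275 to 0.75 m from the base axis. Payload 10.2 kg.
Tool frame: the origin (TCP) lies between the finger pads; the fingertips stand 8 mm ahead of it and the grasp point (between the pads) lies 11 mm behind it; y points along the fingers, z is the direction in which the jaws open and shut, and the axes are right-handed (so a half turn about y gives the same grasp; the last joint's range is limited). The gripper opens to 85 mm and grips with 20 to 120 N. Pads are 22 mm wide; open, the fingers measure 114 mm over their backs; the gripper's body (76 mm by 85 mm) begins 54 mm behind the grasp point. The pads swing forward as they close: fully open they stand 13 mm farther back than shut.
Start: joints at [-1.546, 0.313, 1.498, -0, 1.331, -0.223], TCP at [0.129, -0.509, 0.239] pointing down, gripper open.
Joint ranges: [-2.94, 2.94], [-0.97, 2.17], [0.19, 2.56], [-1.23, 4.37], [0.02, 3.11], [-2.88, 2.88]. Speed limits (rad/s): [2.39, 2.39, 3.01, 3.14, 3.14, 3.14].

INTERFACE

Orientations are given as a unit quaternion [x, y, z, w].
In Python, from station import r gives the robot as it stands. Calls block until the motion is done:
- r.reach(position, orientation): joint-space move of the TCP to a pose.
- r.line_to(position, velocity=0.15, orientation=None): straight line of the TCP; orientation=None keeps the orientation; velocity is the mean speed in m/s.
- r.movej(angles): joint-space move.
- r.move_gripper(opening, grip_force=None): opening from 0.0 (shut) to 1.0 (fully open); grip_force is the grip in N (None keeps the last); returns when the fingers have stopped.
- r.hold(seconds).
- r.solve_ik(position, orientation): joint angles nearest the present ones, or None.
- r.read_state(): the state.
- r.grab_frame(name): name is "side" or "top" or "wrist"; returns a dict with "frame" (384x512x3 uint8, blue, green, red), "vfov" (degrees; the focal length in pixels is half the picture's height over the tangent of half this angle, whatever the lens; pixels are square), "cx", "cy" (the principal point, pixels), "k1" (the pictures are not rectified: a ray, as slopes to the right and down, at radius r is drawn at 1 + k1 r^2 times it, then the intrinsics apply), "extrinsics" (4x4, takes a point from world to camera coordinates). Camera axes: x right, y down, z forward; pixel columns grow to the right and rows downward; lengths in m; the calibration is good to about 2 mm. A picture is of the moment at which its call begins. There is no depth.
A pose or a line that the arm cannot do raises r.Unreachable and nothing moves.
- r.job_done(): hands the job in, once; it reports no verdict.
The state is a dict: "clock": time; "joint_positions": joint angles; "joint_vel": joint speeds; "effort": joint torques, N m; "tcp_pos": TCP position; "orientation": TCP orientation; "ft_force": force on the tool from outside, world axes, zero at the start; "ft_torque": the same for the moment, N m; "opening": opening from 0.0 (shut) to 1.0 (fully open).
Only numpy, scipy, OpenCV 4.12 (cv2) and the standard library are available. Lean on these libraries where they do the work, as an engineer would, in place of code of your own. Each camera call takes 0.05 s, during which the arm holds its last target. There are 200 camera calls.

## Working session

There is one attempt and no reset: what is moved stays moved. The work goes in short steps, each a Python script; the robot and the scene stay as the last script left them, time stands still between calls to the robot, and variables do not carry over. Pictures are saved under pics/ and viewed, about 8 in all and at most 12, crops included, and the job is handed in when it is done.

```bash
ls; mkdir -p pics
cat > h.py <<'E'
import numpy as np, cv2, pickle
from station import r
def grab(n,tag):
    f=r.grab_frame(n); cv2.imwrite(f'pics/{tag}.png',f['frame']); pickle.dump(f,open(f'pics/{tag}.pkl','wb')); return f
def load(tag): return pickle.load(open(f'pics/{tag}.pkl','rb'))
def K(f):
    h=f['frame'].shape[0]; fl=h/2/np.tan(np.radians(f['vfov'])/2)
    return np.array([[fl,0,f['cx']],[0,fl,f['cy']],[0,0,1.]]), np.array([f['k1'],0,0,0,0.])
def proj(f,P):
    k,d=K(f); E=np.array(f['extrinsics']); rv=cv2.Rodrigues(E[:3,:3])[0]
    return cv2.projectPoints(np.array(P,float).reshape(-1,1,3),rv,E[:3,3],k,d)[0].reshape(-1,2)
def unproj(f,uv,z):
    k,d=K(f); E=np.array(f['extrinsics']); n=cv2.undistortPoints(np.array(uv,float).reshape(-1,1,2),k,d).reshape(-1,2)
    D=np.c_[n,np.ones(len(n))]@E[:3,:3]; c=-E[:3,:3].T@E[:3,3]
    return c+D*((np.broadcast_to(z,len(n))-c[2])/D[:,2])[:,None]
E
python3 - <<'E'
from h import *
for n in ['top','side']:
    f=grab(n,n+'0'); E=np.array(f['extrinsics']); print(n,f['vfov'],f['cx'],f['cy'],f['k1'],-E[:3,:3].T@E[:3,3])
a=load('top0')['frame'];cv2.imwrite('pics/top0b.png',cv2.resize(a,(800,600),interpolation=cv2.INTER_CUBIC))
s=r.read_state();print(s['orientation'],s['clock'],s['ft_force'])
E
```

```text
pics
top 44.16766431548878 253.75071716989876 196.85333075340952 -0.002083218518114115 [0.41930001 0.14823804 1.28657705]
side 42.48773208682404 263.33905780028834 185.28495910377097 0.051871163978190075 [0.24973435 0.9104744  0.86806805]
[-0.0873591   0.70210933 -0.70126137  0.08742638] 0.1 [-0.09267581 -1.49572089 -0.39227434]
```

View pics/top0b.png

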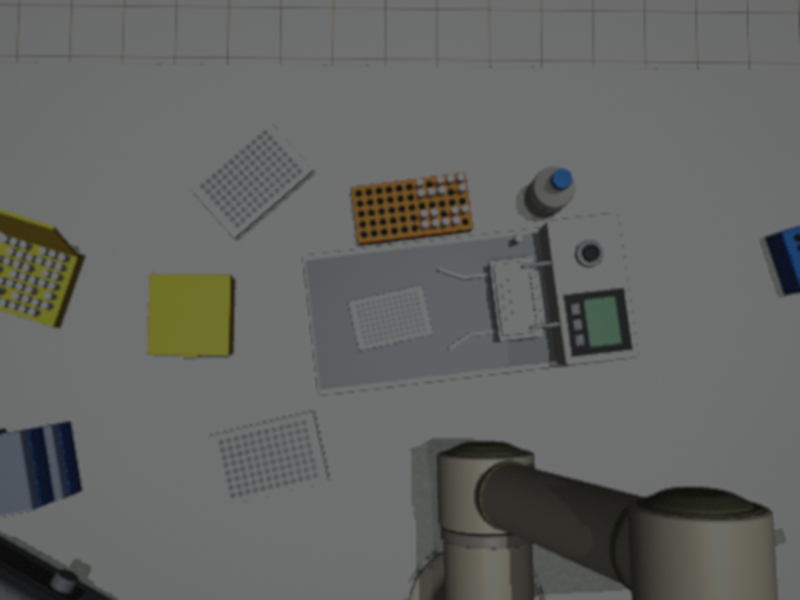

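View pics/side0.png

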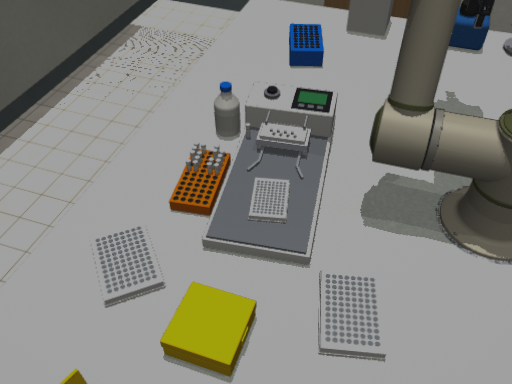

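The plate candidates in the 800-px top view are the deck plate (390,318) and two larger plates on the bench (253,180) and (270,455). The deck one is smaller and sits before the lane mouth, so it fits. I'll confirm it and measure it in an enlarged crop.

Run:
```python
from h import *
f=load('top0');a=f['frame'][130:260,185:415]
b=cv2.resize(a,None,fx=3.47,fy=3.47,interpolation=cv2.INTER_CUBIC);b=np.clip(b*1.7,0,255).astype('uint8');print(b.shape)
cv2.imwrite('pics/crop0.png',b)
```

```text
(451, 798, 3)
```

View pics/crop0.png

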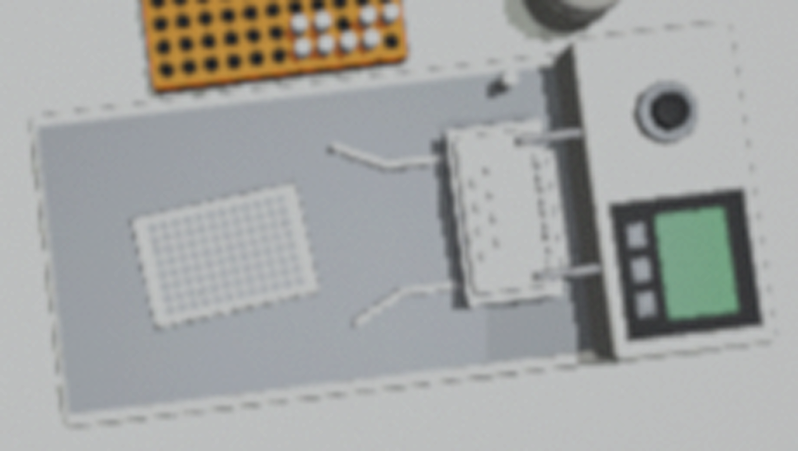

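Run:
```python
from h import *
from scipy.optimize import least_squares
f=load('top0'); px=lambda p:np.array(p,float)/3.47+[185,130]-0.36
W=np.array([[-280,110,40],[-280,-110,40],[-60,66.5,48],[-60,-66.5,48],[-20,46.5,48],[-20,-46.5,48],[119,120,112],[237,120,112],[237,-120,112],[119,-120,112],[178,55,120]])/1e3
U=px([[37,127],[66,413],[333,148],[357,324],[390,166],[403,290],[575,42],[734,22],[774,340],[618,357],[667,112]])
def T(p,P): c,s=np.cos(p[2]),np.sin(p[2]); return np.c_[P[:,0]*c-P[:,1]*s+p[0],P[:,0]*s+P[:,1]*c+p[1],P[:,2]]
s=least_squares(lambda p:(proj(f,T(p,W))-U).ravel(),[.45,.2,0],loss='soft_l1')
print(s.x,np.degrees(s.x[2]));print((proj(f,T(s.x,W))-U).round(2).tolist())
Up=px([[133,220],[295,184],[318,289],[160,327]])
for z in(.0544,):
  q=unproj(f,Up,z);print(q.round(4),[np.linalg.norm(q[i]-q[i-1]).round(4) for i in range(4)])
L=np.array([[-63.9,42.75,54.4],[63.9,42.75,54.4],[63.9,-42.75,54.4],[-63.9,-42.75,54.4]])/1e3
t=least_squares(lambda p:(proj(f,T(p,L))-Up).ravel(),[*q.mean(0)[:2],0.2]);print('plate',t.x,np.degrees(t.x[2]),t.fun.round(2))
c,sn=np.cos(s.x[2]),np.sin(s.x[2]);d=t.x[:2]-s.x[:2];print('in washer',c*d[0]+sn*d[1],-sn*d[0]+c*d[1],np.degrees(t.x[2]-s.x[2]))
np.save('W.npy',s.x)
for n in [[-280,0],[178,55],[-60,0],[-120,0]]:
  g=T(s.x,np.array([[*n,0]])/1e3)[0];print(n,g,np.hypot(*g[:2]))
```

```text
[ 0.51775856 -0.00311033 -1.44835624] -82.9846997817824
[[0.4, -0.26], [1.17, 0.19], [-0.39, -0.06], [-1.13, -0.62], [-0.83, 0.5], [-0.19, -0.2], [-0.48, -1.85], [-0.06, -1.41], [1.83, 1.63], [-0.1, 2.33], [0.53, 0.25]]
[[0.52   0.2145 0.0544]
 [0.548  0.0927 0.0544]
 [0.4688 0.0752 0.0544]
 [0.4397 0.1936 0.0544]] [np.float64(0.083), np.float64(0.125), np.float64(0.081), np.float64(0.1219)]
plate [ 0.49416142  0.14398007 -1.33658889] -76.5809021288449 [-0.58 -0.35  0.35 -0.99  1.26  0.55 -1.03  0.76]
in washer -0.14887124651587227 -0.00545569121280276 6.403797652937506
[-280, 0] [0.48356094 0.27479347 0.        ] 0.556185786287901
[178, 55] [ 0.59408673 -0.17306036  0.        ] 0.6187801968898224
[-60, 0] [0.5104305  0.05644048 0.        ] 0.513541453589807
[-120, 0] [0.50310244 0.1159913  0.        ] 0.5163003427399357
```

```bash
cat >> h.py <<'E'
from scipy.spatial.transform import Rotation as R
W=np.load('W.npy')
def w2g(x,y,z): # washer mm -> world m
    c,s=np.cos(W[2]),np.sin(W[2]); x,y,z=x/1e3,y/1e3,z/1e3
    return [x*c-y*s+W[0],x*s+y*c+W[1],z]
def g2w(P):
    c,s=np.cos(W[2]),np.sin(W[2]); P=np.asarray(P,float); d=P[...,:2]-W[:2]
    return np.stack([c*d[...,0]+s*d[...,1],-s*d[...,0]+c*d[...,1],P[...,2]],-1)*1e3
def quat(sign=1,yaw=0): # jaws along washer y (+yaw rad)
    a=W[2]+yaw; zt=sign*np.array([-np.sin(a),np.cos(a),0]); yt=np.array([0,0,-1.])
    return R.from_matrix(np.c_[np.cross(yt,zt),yt,zt]).as_quat().tolist()
def F(): # force in washer axes
    v=np.array(r.read_state()['ft_force']); c,s=np.cos(W[2]),np.sin(W[2]); return np.array([c*v[0]+s*v[1],-s*v[0]+c*v[1],v[2]])
E
python3 - <<'E'
from h import *
for sg in(1,-1):
  print(sg,[None if j is None else np.round(j,2).tolist() for j in (r.solve_ik(w2g(x,y,z),quat(sg)) for x,y,z in[(-246,-2,200),(-39,0,50),(178,55,140)])])
E
```

```text
1 [[0.24, 0.38, 1.51, -0.0, 1.25, 0.12], [-0.16, 0.52, 1.74, -0.0, 0.88, -0.28], [-0.47, 0.6, 1.32, -0.0, 1.21, -0.59]]
-1 [None, [-0.16, 0.52, 1.74, -0.0, 0.88, 2.86], [-0.47, 0.6, 1.32, -0.0, 1.21, 2.55]]
```

Run:
```python
from h import *
r.reach(w2g(-246,-2,220),quat()); r.move_gripper(0.5)
grab('wrist','w1')
print([F().round(2).tolist() for _ in range(3)])
r.line_to(w2g(-246,-2,62)); b=F(); print('b',b.round(2))
for z in np.arange(60,38,-1):
    r.line_to(w2g(-246,-2,z),velocity=.02); f=F()-b
    if abs(f[2])>2.0: break
print(z,f.round(2)); 
r.line_to(w2g(-246,-2,z+4),velocity=.02)
print(F()-b, g2w(r.read_state()['tcp_pos']),r.read_state()['clock'])
grab('top','top1'); grab('side','side1')
a=load('w1')['frame'];cv2.imwrite('pics/w1b.png',cv2.resize(a,(800,600),interpolation=cv2.INTER_CUBIC))
```

```text
[[-0.59, -0.17, -0.68], [-0.59, -0.17, -0.68], [-0.59, -0.17, -0.68]]
b [ 0.62 -0.05  0.66]
46 [-0.91 -0.28  2.13]
[-0.40180151  0.28875548 -0.19760314] [-245.98633822   -1.99450112   50.05623211] 8.8583
```

View pics/w1b.png

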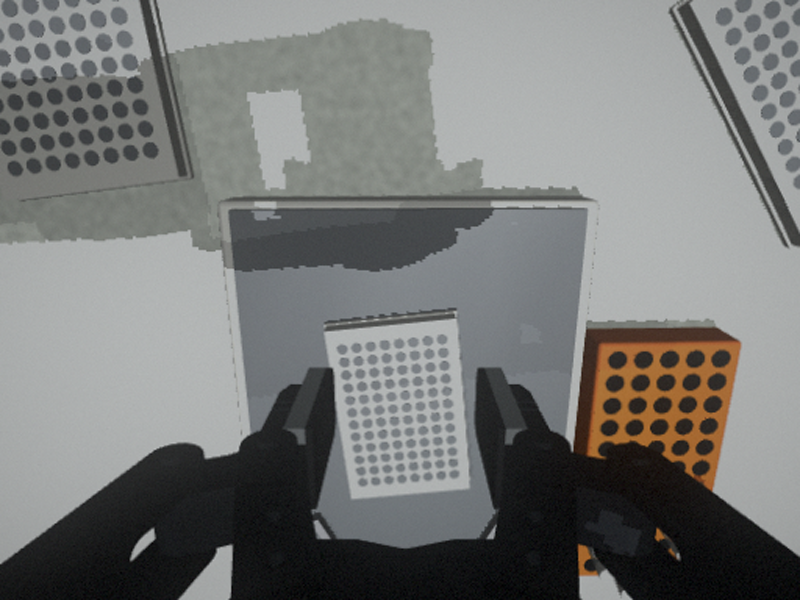

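The wrist view shows the plate's back edge from (325,322) to (457,311) and the deck's back corners at (230,208) and (588,208). The gripper is square to the deck and behind the plate. Next I'll cross-check the coordinates, then do the first push.

Run:
```python
from h import *
f=load('w1'); u=np.array([[230,208],[588,208]])/1.5625-.18
print(g2w(unproj(f,u,.04)).round(1).tolist())
u=np.array([[325,325],[457,313],[469,487],[351,499]])/1.5625-.18
print(g2w(unproj(f,u,.0544)).round(1).tolist())
b=F()
def push(x,y,v=.04):
    r.line_to(w2g(x-11,y,50),velocity=v); print(x,y,(F()-b).round(2).tolist())
push(-222,-2); push(-205,-2);push(-190,-2)
print(r.read_state()['clock'])
f=grab('top','top2'); cv2.imwrite('pics/crop2.png',np.clip(cv2.resize(f['frame'][150:235,185:335],None,fx=5,fy=5,interpolation=cv2.INTER_CUBIC)*1.7,0,255).astype('uint8'))
```

```text
[[-281.6, -109.1, 40.0], [-281.4, 109.7, 40.0]]
[[-211.0, -52.0, 54.4], [-218.7, 29.8, 54.4], [-92.2, 41.8, 54.4], [-82.5, -39.9, 54.4]]
-222 -2 [-0.19, -1.21, -0.28]
-205 -2 [-1.16, -0.66, 0.68]
-190 -2 [-0.24, -0.89, 0.6]
10.5333
```

View pics/crop2.png

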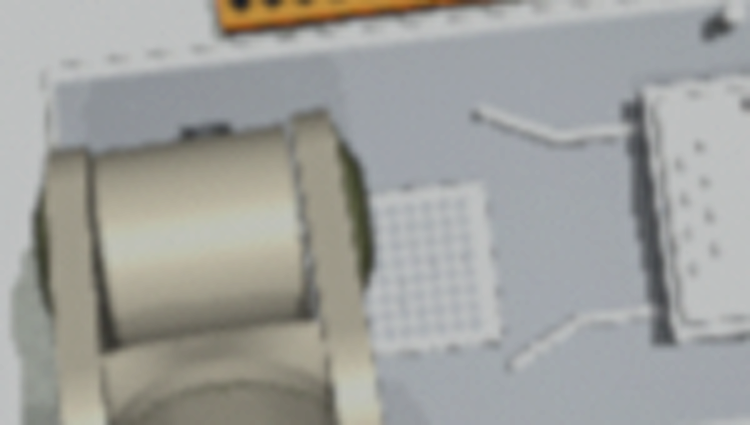

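The plate has squared up and its front corners are at about (485,183) and (498,338) in the crop. I'll compute its y and yaw from those.

Run:
```python
from h import *
f=load('top2'); px=lambda p:np.array(p,float)/5+[185,150]-.4
print(g2w(unproj(f,px([[485,183],[498,338]]),.0544)).round(1).tolist())
print('railtips',g2w(unproj(f,px([[476,110],[513,366],[557,137],[580,319]]),.048)).round(1).tolist())
```

```text
[[-61.4, 28.8, 54.4], [-64.6, -52.5, 54.4]]
railtips [[-60.9, 68.3, 48.0], [-58.0, -67.8, 48.0], [-20.2, 49.1, 48.0], [-20.1, -47.5, 48.0]]
```

The plate is square, but its y is about -12 mm and the mouth is near. I'll back off and push its -y side in +y with two fingertips to centre it.

Run:
```python
from h import *
r.line_to(w2g(-216,-2,50)); r.line_to(w2g(-216,-2,110))
for yw in(np.pi/2,-np.pi/2):
    j=r.solve_ik(w2g(-126,-90,110),quat(1,yw)); print(yw,None if j is None else np.round(j,2))
    if j is not None: break
r.reach(w2g(-150,-90,110),quat(1,yw)); r.line_to(w2g(-126,-90,110)); r.line_to(w2g(-126,-90,50)); b=F()
for y in (-70,-60,-53.3):
    r.line_to(w2g(-126,y,50),velocity=.04); print(y,(F()-b).round(2))
r.line_to(w2g(-126,-80,50)); r.line_to(w2g(-126,-90,110))
r.reach(w2g(-230,0,110),quat()); print(r.read_state()['clock'])
f=grab('top','top3'); grab('wrist','w3'); cv2.imwrite('pics/crop3.png',np.clip(cv2.resize(f['frame'][150:235,185:335],None,fx=5,fy=5,interpolation=cv2.INTER_CUBIC)*1.7,0,255).astype('uint8'))
a=load('w3')['frame'];cv2.imwrite('pics/w3b.png',cv2.resize(a,(800,600),interpolation=cv2.INTER_CUBIC))
```

```text
1.5707963267948966 [-0.01  0.27  1.94 -0.    0.93 -1.71]
-70 [ 0.38 -0.02  0.73]
-60 [-0.67 -0.07 -0.02]
-53.3 [-0.29 -1.   -0.54]
17.5917
```

View pics/crop3.png

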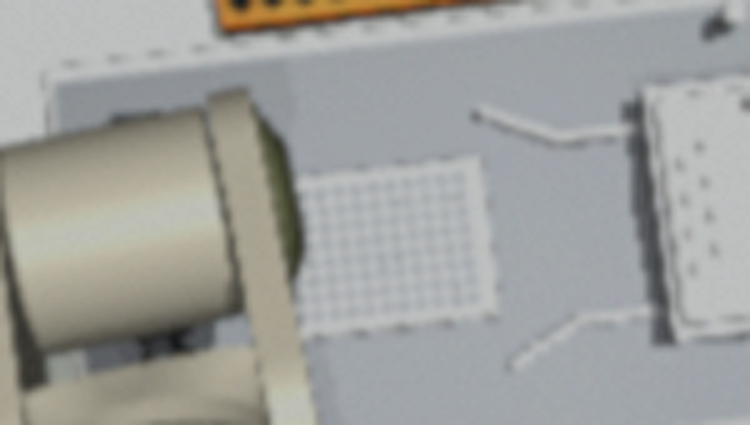

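The front corners are now at about (478,156) and (494,313).

Run:
```python
from h import *
f=load('top3'); px=lambda p:np.array(p,float)/5+[185,150]-.4
print(g2w(unproj(f,px([[478,156],[494,313],[300,178],[303,335]]),.0544)).round(1).tolist())
print('rails',g2w(unproj(f,px([[476,110],[513,366],[557,137],[580,319],[632,131],[650,313]]),.048)).round(1).tolist())
```

```text
[[-63.3, 43.3, 54.4], [-65.0, -39.3, 54.4], [-157.3, 42.7, 54.4], [-165.2, -39.0, 54.4]]
rails [[-60.9, 68.3, 48.0], [-58.0, -67.8, 48.0], [-20.2, 49.1, 48.0], [-20.1, -47.5, 48.0], [19.5, 47.7, 48.0], [16.8, -48.7, 48.0]]
```

View pics/w3b.png

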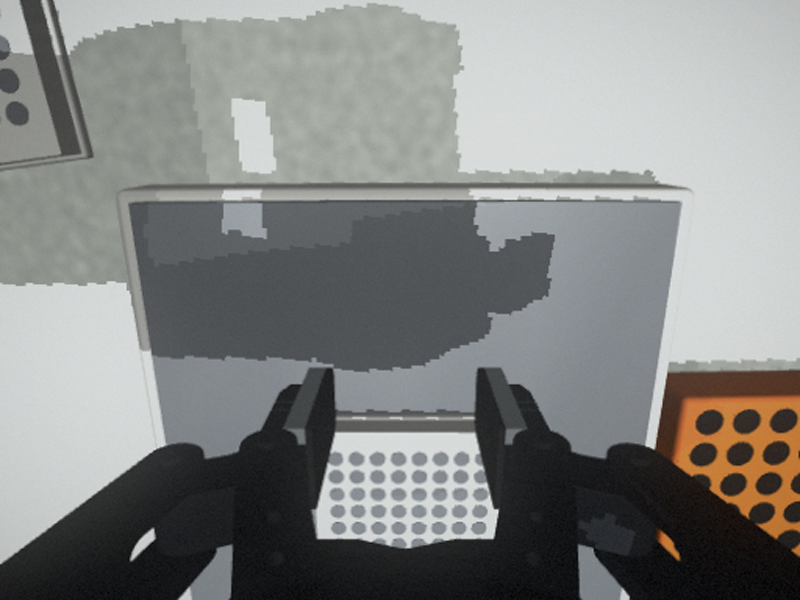

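The plate is now square and within about 1.5 mm of the lane's centre. I'll push it in, nudging -y slightly on the way and watching the force.

Run:
```python
from h import *
r.line_to(w2g(-230,0,50)); r.line_to(w2g(-206,0,50),velocity=.08); b=F()
y=0
for x in list(range(-188,-36,8)):
    y=max(-1.5,y-.3) if x>-190 else y
    r.line_to(w2g(x-11,y,50),velocity=.04); f=F()-b; print(x,f.round(1).tolist())
    if np.linalg.norm(f)>15: print('STOP');break
print(r.read_state()['clock'])
f=grab('top','top4'); grab('side','side4')
g=load('side4')['frame'][90:230,190:360]
cv2.imwrite('pics/crop4.png',np.clip(cv2.resize(g,None,fx=4,fy=4,interpolation=cv2.INTER_CUBIC)*1.3,0,255).astype('uint8'))
```

```text
-188 [0.5, 0.0, 0.3]
-180 [1.8, 0.6, 0.4]
-172 [1.5, 0.3, 0.4]
-164 [1.7, 0.3, 0.2]
-156 [1.8, 0.1, -0.5]
-148 [1.1, -0.2, 0.0]
-140 [1.7, 1.0, 0.6]
-132 [1.4, 0.9, 0.1]
-124 [1.8, 0.5, 0.6]
-116 [1.9, -0.0, -0.7]
-108 [1.1, -0.3, 0.3]
-100 [1.7, 0.6, 1.0]
-92 [1.0, 1.3, -1.0]
-84 [0.5, 0.8, 0.1]
-76 [1.2, 1.1, 0.0]
-68 [2.4, 0.2, 0.2]
-60 [0.4, 1.1, -0.3]
-52 [2.2, 0.4, 0.3]
-44 [0.7, 0.3, -0.1]
25.3167
```

Run:
```python
from h import *
b=np.mean([F() for _ in range(1)],0)
for x in np.arange(-43,-22,.8):
    r.line_to(w2g(x-11,-1.5,50),velocity=.02); f=F()-b
    if x>-36: print(round(x,1),f.round(1).tolist(),g2w(r.read_state()['tcp_pos'])[0].round(2))
    if f[0]<-8: break
print(r.read_state()['clock'])
r.hold(.2)
grab('top','top5'); grab('side','side5'); print((F()-b).round(1))
g=load('side5')['frame'][90:230,190:360]
t=load('top5')['frame'][140:240,240:380]
k=lambda a,s,m:np.clip(cv2.resize(a,None,fx=s,fy=s,interpolation=cv2.INTER_CUBIC).astype(float)*m,0,255).astype('uint8')
A=k(g,2.8,1.3);B=k(t,2.8,1.7);B=cv2.copyMakeBorder(B,0,A.shape[0]-B.shape[0],0,0,0);C=np.hstack([A,B]);print(C.shape,A.shape);cv2.imwrite('pics/crop5.png',C[:, :800] if C.shape[1]<=800 else cv2.resize(C,(800,int(C.shape[0]*800/C.shape[1]))))
```

```text
-35.8 [0.3, 0.8, -0.3] -46.75
-35.0 [0.2, 0.4, 0.9] -45.94
-34.2 [0.2, 0.1, -0.1] -45.14
-33.4 [-0.4, 0.6, -0.1] -44.34
-32.6 [-0.2, -0.1, -0.4] -43.54
-31.8 [-0.2, 0.5, 0.2] -42.72
-31.0 [-0.5, 0.6, 0.1] -41.95
-30.2 [-0.7, 0.1, -0.4] -41.14
-29.4 [-0.9, 0.0, -0.1] -40.31
-28.6 [-5.4, -0.1, 1.8] -40.0
-27.8 [-9.7, -0.7, 2.2] -39.91
30.4167
[-9.1 -0.1  2.9]
(392, 868, 3) (392, 476, 3)
```

View pics/crop5.png

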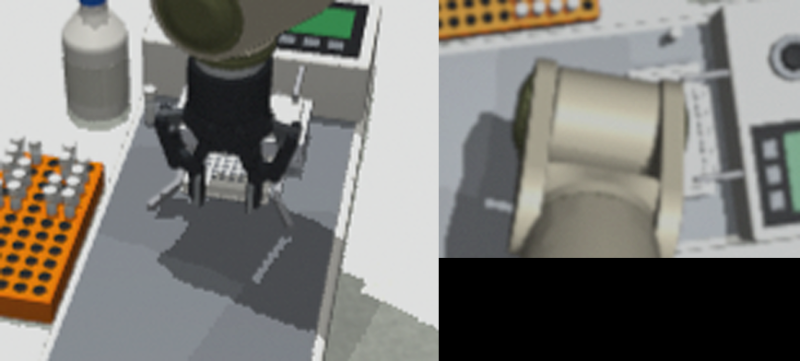

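It met a firm stop at washer x ≈ -29 (expected -27.8, within calibration). I'll give it one firmer push, then retreat and check.

Run:
```python
from h import *
r.line_to(w2g(-37.5,-1.5,50),velocity=.02); print(F().round(1)); r.hold(.2)
r.line_to(w2g(-60,-1.5,50),velocity=.08); r.line_to(w2g(-130,0,160)); r.line_to(w2g(-240,-20,220),velocity=.3)
grab('top','top6'); grab('side','side6'); print(r.read_state()['clock'],r.read_state()['tcp_pos'])
g=load('side6')['frame'][110:190,225:325]
t=load('top6')['frame'][150:230,265:365]
k=lambda a,s,m:np.clip(cv2.resize(a,None,fx=s,fy=s,interpolation=cv2.INTER_CUBIC).astype(float)*m,0,255).astype('uint8')
C=np.hstack([k(g,4,1.2),k(t,4,1.7)]);cv2.imwrite('pics/crop6.png',C)
```

```text
[-16.5   0.5   4.1]
33.2917 [0.46859841 0.23165748 0.2189874 ]
```

View pics/crop6.png

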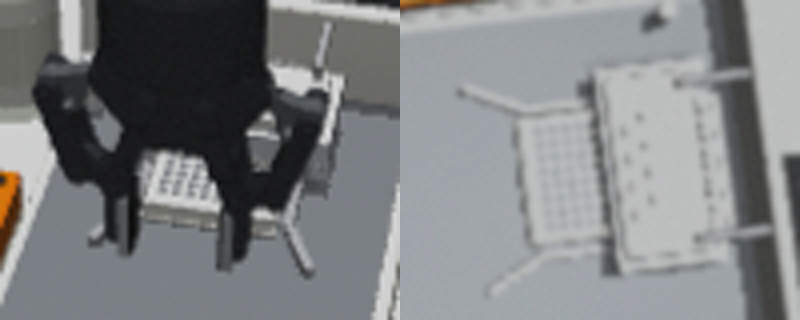

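In the top crop the plate's back corners are at about (516,115) and (533,245). It lies between the rails with its back part exposed.

Run:
```python
from h import *
f=load('top6'); px=lambda p:(np.array(p,float)-[400,0])/4+[265,150]-.4
print(g2w(unproj(f,px([[516,115],[533,245]]),.0544)).round(1).tolist())
print('button',[g2w(unproj(load('top0'),np.array([[667/3.47+184.64,112/3.47+129.64]]),z)).round(1).tolist() for z in(.12,.128)])
g=load('side0');print('side button',g2w(unproj(g,[[272,91]],.122)).round(1).tolist())
```

```text
[[-27.6, 45.7, 54.4], [-27.1, -40.2, 54.4]]
button [[[176.8, 55.8, 120.0]], [[174.4, 54.9, 128.0]]]
side button [[178.6, 54.8, 122.0]]
```

Back edge is at x = -27.1 to -27.6 (home is -27.8), yaw about -0.3°. The plate is home, so I'll press start.

Run:
```python
from h import *
r.move_gripper(0.0); r.reach(w2g(177.5,55,200),quat()); r.line_to(w2g(177.5,55,145)); r.hold(.2); b=F(); print(b.round(1)); grab('side','side7')
prev=None
for z in np.arange(142,112,-1.):
    r.line_to(w2g(177.5,55,z),velocity=.02); f=F()-b
    if f[2]>1: print(z,f.round(1).tolist(),g2w(r.read_state()['tcp_pos'])[2].round(2))
    if f[2]>12: break
r.hold(.3)
r.line_to(w2g(177.5,55,160),velocity=.08); r.line_to(w2g(177.5,55,230)); r.line_to(w2g(60,-160,260),velocity=.3)
r.hold(.5); print(F().round(1),r.read_state()['clock']); grab('top','top8');grab('side','side8')
g=load('side8')['frame'][60:220,170:360]
t=load('side7')['frame'][60:220,170:360]
k=lambda a,s,m:np.clip(cv2.resize(a,None,fx=s,fy=s,interpolation=cv2.INTER_CUBIC).astype(float)*m,0,255).astype('uint8')
cv2.imwrite('pics/crop8.png',np.hstack([k(t,2.1,1.2),k(g,2.1,1.2)]))
```

```text
[ 0.1 -0.   0.6]
142.0 [-0.6, 0.7, 1.4] 142.09
140.0 [0.5, -0.4, 2.0] 140.07
139.0 [0.2, 0.1, 2.6] 139.06
138.0 [0.6, 0.1, 3.6] 138.04
137.0 [0.7, -0.3, 4.4] 137.06
136.0 [0.5, -0.0, 3.7] 136.11
135.0 [-1.7, -2.2, 10.3] 135.98
134.0 [-3.1, -5.0, 15.3] 135.88
[ 0.9 -0.5  0.4] 41.275
```

View pics/crop8.png

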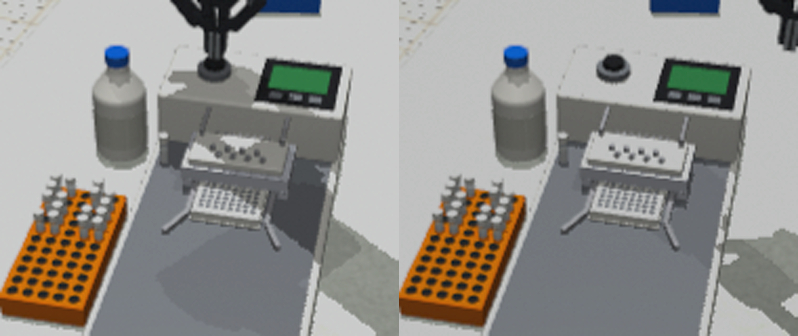

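The force rose over about 6 mm and then met a hard stop, so the button went fully down. It has sprung back, and the plate, vial, rack and bottle are in place. Handing in.

```bash
python3 -c "
from h import *
r.job_done()"
```

```text
the job is handed in; nothing more can be done
```

The plate is home against the rear stop, the start button has been pressed and released, and the job is handed in. The robot's clock read about 41 s at the last check before hand-in, against the 72 s limit.

- **Pushing:** I squared the plate with two spread fingertips behind it. That left it about 12 mm off-centre, so I pushed its side to centre it. I then pushed it down the lane under the wash head with almost no resistance until it met a firm stop, finishing with about 16 N.
- **Plate check:** After backing off, the top camera put its back edge at washer x = -27.1 to -27.6 mm (home is -27.8) and its skew at about 0.3°. Both are within measuring error.
- **Two readings that disagreed:** The fingertips met the stop about 1.2 mm before the nominal position. The camera also put the plate's centre at y = +2.7 mm, which is at the limit of its play between the rails. I put both down to the 2 mm calibration. I could not see the front edge under the wash head.
- **Button check:** The force rose over about 6 mm of travel and then hit a hard stop, so the button went fully down. It looked released in the last picture.
- **Surroundings:** The vial, rack and bottle looked unmoved in the last picture. I did not re-check the yellow box, but the arm never went near it.

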